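# Weigh a vee block on the bench steelyard

### The arm

A 6-joint arm with a two-finger parallel gripper is mounted at the origin on a cart in front of the work surface, level with it; the furniture and walls round the work are solid. World frame = base frame: x ahead of the robot, y to its left, z up, the work surface at z = 0. Lengths are in mm, angles in rad, forces in N, time in s.
With the tool pointing down it reaches from about 300 to 775 mm from the base axis. Payload 14.6 kg.
Tool frame: the origin (TCP) lies on the centre line of the jaws, within the pads' length; the fingertips stand 19 mm ahead of it and the grasp point (between the pads) is the TCP (bot.tip_reach is the distance from the TCP to the fingertips, in mm); y points along the fingers, x is the direction in which the jaws open and shut, and the axes are right-handed (so a half turn about y gives the same grasp; the last joint's range is limited). The gripper opens to 85 mm and grips with 20 to 120 N. Pads are 22 mm wide; open, the fingers measure 114 mm over their backs; the gripper's body (76 mm by 85 mm) begins 54 mm behind the grasp point. The pads swing forward as they close: fully open they stand 13 mm farther back than shut.
Start: joints at [1.271, 0.3, 1.521, -0, 1.321, -0.067], TCP at [126.885, 535.154, 250.281] pointing down, gripper open.
Joint ranges: [-3.03, 3.03], [-0.79, 2.21], [0.23, 2.52], [-1.04, 4.18], [0, 3.07], [-2.55, 2.55]. Speed limits (rad/s): [2.22, 2.22, 2.57, 3.14, 3.14, 3.14].

### API

Orientations are given as a unit quaternion [w, x, y, z].
In Python, from rig import bot gives the robot as it stands. Calls block until the motion is done:
- bot.move_to(position, orientation): joint-space move of the TCP to a pose.
- bot.servo_line(position, attitude=None, speed=150, until_force=None): straight line of the TCP; attitude=None keeps the orientation; speed is the mean speed in mm/s. With until_force (N) it stops when the force on the tool has changed by that much, and returns True; else False.
- bot.move_joints(angles): joint-space move.
- bot.move_gripper(opening, grip_force=None): finger opening in mm; grip_force is the grip in N (None keeps the last); returns when the fingers have stopped.
- bot.dwell(seconds).
- bot.ik(position, orientation): joint angles nearest the present ones, or None.
- bot.read_state(): the state.
- bot.read_camera(name): name is "scene" or "top"; returns a dict with "image" (384x512x3 uint8, blue, green, red), "depth" (384x512 float32, mm along the optical axis (not along the pixel's ray), 0 where there is no reading), "fovy" (degrees; the focal length in pixels is half the picture's height over the tangent of half this angle, whatever the lens; pixels are square), "cx", "cy" (the principal point, pixels), "eye" and "attitude" of the camera in the world. Camera axes: x right, y down, z forward; pixel columns grow to the right and rows downward; lengths in mm; the calibration is good to about 2 mm. A picture is of the moment at which its call begins.
A pose or a line that the arm cannot do raises bot.MotionError and nothing moves.
- bot.finish_job(): hands the job in, once; it reports no verdict.
The state is a dict: "clock": time; "joint_positions": joint angles; "qvel": joint speeds; "effort": joint torques, N m; "ee_pos": TCP position; "tool_rot": TCP orientation; "ft_force": force on the tool from outside, world axes, zero at the start; "moment": the same for the moment, N m; "grip_width": finger opening in mm.
Only numpy, scipy, OpenCV 4.12 (cv2) and the standard library are available. Lean on these libraries where they do the work, as an engineer would, in place of code of your own. Each camera call takes 0.05 s, during which the arm holds its last target. There are 200 camera calls.

### The job

Weigh the steel vee block: set it down gently, upright, in the middle of the balance's pan and let go. Then slide the counterpoise along the beam with light pushes on its upright plate (do not pinch or force it) until the beam comes to rest level by itself with nothing touching it. Leave the other things on the bench where they are.

Things in the scene. Friction and masses are not known exactly. Their poses are not given: they have to be found in the camera images.
- balance: Fixed bench steelyard. Origin on the bench under the pivot; z up, y along the level beam: pan on the +y side, counterpoise on the -y side. Grey base plate 110 (x) x 130 (y) x 14 mm; two grey cheeks (44 mm over all in x, 26 in y, up to z = 92 mm) carry the pivot pin at z = 80 mm. The beam is an aluminium bar 12 mm wide, 16 mm high.
- beam (a joint): Beam tilt in rad: 0 level, + = pan high; stops at -0.08 and 0.08. Sprung, well damped, settles in about 0.8 s. Free of stops and touch, 1 mm of counterpoise travel changes the resting tilt by about 0.0045 (outward = more positive). A push on the plate itself tilts the beam, as it acts some 50 mm above the pivot: read the tilt only when nothing touches the balance.
- poise (a joint): Position of the counterpoise along the beam in m: 0 at its inner stop (35 mm from the pivot), growing outward (to -y of the balance) to 0.115 at its outer stop. It starts near the inner stop; the balance point lies between about 0.03 and 0.11, depending on the block's unknown weight. It slides stiffly (about 3 N) and stays where it is left.
- plate_mid (a point): Centre of the counterpoise's upright push plate: 40 mm wide (x), 12 mm thick (y, along the beam), 52 mm high, flat faces looking along the beam, 127 mm above the bench when level; free space on both sides of it. The dark saddle below it, round the beam, is 44 x 36 x 46 mm; its top is 25 mm below this point. Axes as the balance, tilting with the beam.
- pan_mid (a point): Centre of the pan's floor (upper face), 105 mm from the pivot on the +y side, 60 mm above the bench when level. The pan is a square steel tray 100 x 100 mm outside with a rim 3 mm thick that rises 6 mm above the floor. It is part of the beam and yields when pressed: it sinks or rises with it by up to 8 mm.
- vee_block: The load: loose grey steel vee block, 40 (x) x 45 (y) x 34 mm (z up), a vee groove along y in its top; about 0.24 to 0.48 kg. Origin at the centre of its underside. Grasp across its 40 mm (x) between the flat sides.
- vee_mid (a point): Centre of the vee block, 17 mm above its underside; axes as the block.
- plug_adapter: Bystander: white square mains adapter 50 x 50 x 38 mm, loose; origin at the centre of its underside.
- loupe: Bystander: black round loupe, 38 mm across, 36 mm high, loose; origin at the centre of its underside.
- petri: Bystander: clear round petri dish, 62 mm across, 16 mm high, loose; origin at the centre of its underside.
- loop_mid (a point): Centre of the fixed upright steel loop (34 mm wide in x, 8 mm in y, from the base to 107 mm above the bench) round the beam's outer end, 192 mm from the pivot. When the beam is level, its dark pointer stands midway between the small index marks on this loop.
Not all that is in view belongs to the job. Leave any blue or red look-alike of the vee_block alone.

How it is judged:
By the outcome, as a careful person would: the job done as asked, in the order asked, and still so for the second after the job is handed in, with the robot touching nothing.
It also fails if it takes over 72 s, if anything falls off the work surface, if the arm or the gripper's body presses on something with over 40 N, if the wrist force passes 120 N, or if a joint passes its speed limit or range.

## Working session

There is one attempt and no reset: what is moved stays moved. The work goes in short steps, each a Python script; the robot and the scene stay as the last script left them, time stands still between calls to the robot, and variables do not carry over. Pictures are saved under pics/ and viewed, about 8 in all and at most 12, crops included, and the job is handed in when it is done.

```bash
mkdir -p pics; cat > h.py <<'E'
from rig import bot
import numpy as np, cv2
from scipy.spatial.transform import Rotation as R
def cam(n):
    c=bot.read_camera(n); h=c["image"].shape[0]
    c["f"]=h/2/np.tan(np.radians(c["fovy"])/2); q=np.array(c["attitude"])
    c["R"]=R.from_quat(np.r_[q[1:],q[0]]).as_matrix(); c["eye"]=np.array(c["eye"]); return c
def cloud(c):
    d=c["depth"]; v,u=np.mgrid[:d.shape[0],:d.shape[1]]
    p=np.stack([(u-c["cx"])/c["f"]*d,(v-c["cy"])/c["f"]*d,d],-1)
    P=p@c["R"].T+c["eye"]; P[d<=0]=np.nan; return P
def ray(c,u,v,z):
    r=c["R"]@np.array([(u-c["cx"])/c["f"],(v-c["cy"])/c["f"],1]); return c["eye"]+r*(z-c["eye"][2])/r[2]
E
python3 - <<'E'
from h import *
for n in("scene","top"):
    c=cam(n); cv2.imwrite(f"pics/{n}0.png",cv2.resize(c["image"],None,fx=1.5,fy=1.5)); np.savez(f"{n}0.npz",**c)
    print(n,c["eye"],c["f"],c["R"].round(2).tolist())
s=bot.read_state();print(s["clock"],s["tool_rot"],s["ee_pos"])
E
```

```text
scene [ -48.20075022 -553.32486664 1117.3789453 ] 435.4699042029367 [[0.69, -0.58, 0.43], [-0.73, -0.54, 0.42], [-0.01, -0.61, -0.79]]
top [ 182.38219484    9.92982194 1328.83757887] 474.96529408782425 [[-0.05, -0.96, 0.26], [-1.0, 0.05, -0.01], [-0.01, -0.26, -0.97]]
0.1 [-0.5544581   0.55491258  0.43823125 -0.438864  ] [126.8271484  534.97316789 249.750088  ]
```

View pics/scene0.png

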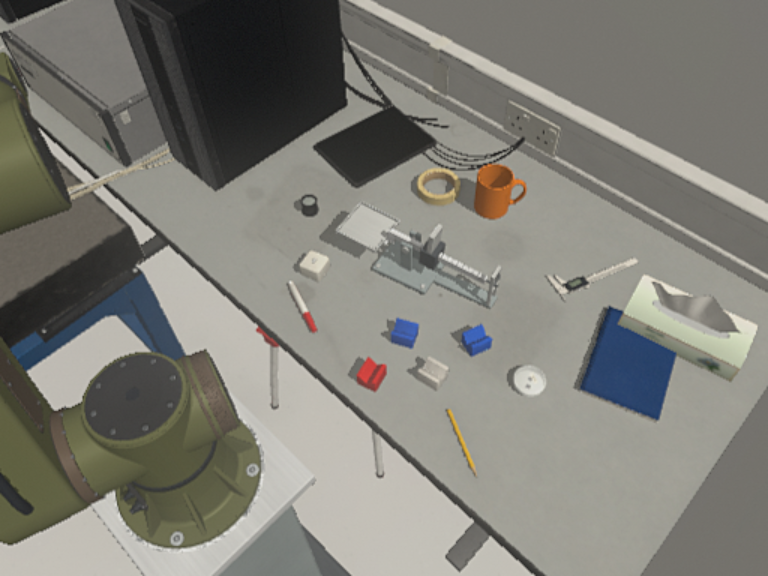

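View pics/top0.png

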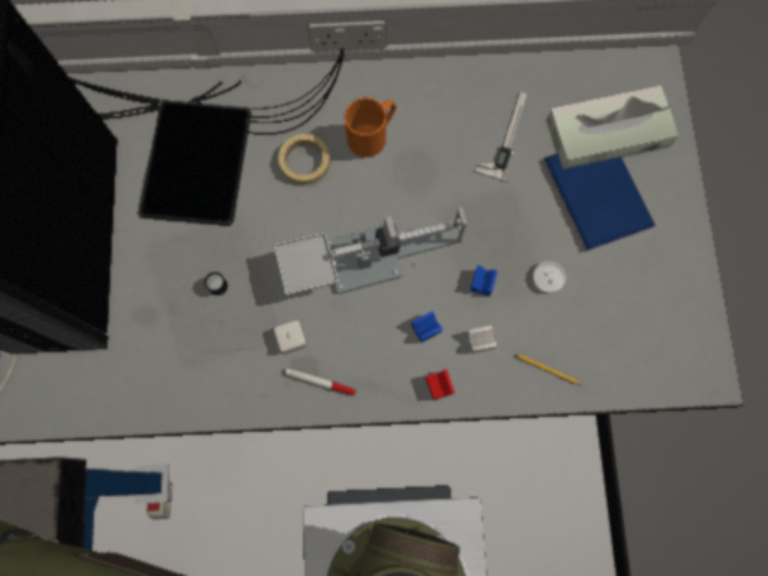

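The only grey vee block is at scene (433,372) and top (482,338). The blue ones at top (427,326) and (484,280) and the red one at (440,384) are look-alikes, and the white square at (290,336) is the adapter. I'll measure the block and balance and confirm with a crop.

```bash
cat > m.py <<'E'
from h import *
def load(n): return dict(np.load(f"{n}0.npz"))
t=load("top");s=load("scene");Pt=cloud(t);Ps=cloud(s)
def box(P,u0,u1,v0,v1,z0,z1,name):
    p=P[v0:v1,u0:u1].reshape(-1,3); p=p[(p[:,2]>z0)&(p[:,2]<z1)]
    r=cv2.minAreaRect(p[:,:2].astype(np.float32)); print(name,len(p),"c",np.round(r[0],1),"sz",np.round(r[1],1),"ang",round(r[2],1),"zpct",np.percentile(p[:,2],[5,50,95]).round(1)); return p
box(Pt,308,336,212,238,22,60,"vee top");box(Ps,276,302,234,262,22,60,"vee scn")
box(Pt,180,226,152,200,40,80,"pan top");box(Ps,220,270,132,172,40,80,"pan scn")
box(Pt,246,275,138,172,115,175,"plate top");box(Ps,275,300,145,175,115,175,"plate scn")
box(Pt,298,315,135,165,60,130,"loop top")
box(Pt,215,270,145,198,5,22,"base top")
print("bench z",np.nanmedian(Pt[235:245,255:265,2]),np.nanmedian(Ps[200:210,330:340,2]))
a=cv2.resize(t["image"][135:245,175:345],None,fx=4,fy=4,interpolation=cv2.INTER_CUBIC)
cv2.imwrite("pics/c1.png",a)
b=cv2.resize(s["image"][130:265,215:345],None,fx=4.4,fy=4.4,interpolation=cv2.INTER_CUBIC)
cv2.imwrite("pics/c2.png",b)
E
python3 m.py
```

```text
vee top 224 c [ 435.  -182.2] sz [40.2 45.2] ang 7.8 zpct [22.8 32.  38.2]
vee scn 195 c [ 432.1 -182.8] sz [42.  45.6] ang 8.1 zpct [22.8 30.  35.3]
pan top 1253 c [585.5 131.5] sz [102.6 109.5] ang 12.5 zpct [64.6 70.7 76.8]
pan scn 852 c [586.9 110.3] sz [104.5 155.7] ang 13.5 zpct [62.4 68.3 76.1]
plate top 110 c [617.8 -20.6] sz [40.2 14.3] ang 12.2 zpct [122.1 147.9 152.6]
plate scn 94 c [616.1 -22.1] sz [42.1 13. ] ang 11.3 zpct [118.5 143.3 150.6]
loop top 106 c [ 646.1 -143. ] sz [33.7 30.1] ang 13.2 zpct [ 61.6  80.  110. ]
base top 1139 c [612.7  30. ] sz [156.9 161.1] ang 87.1 zpct [ 6.  14.9 19.6]
bench z 2.514317689063205 -1.5951550644715553
```

View pics/c1.png

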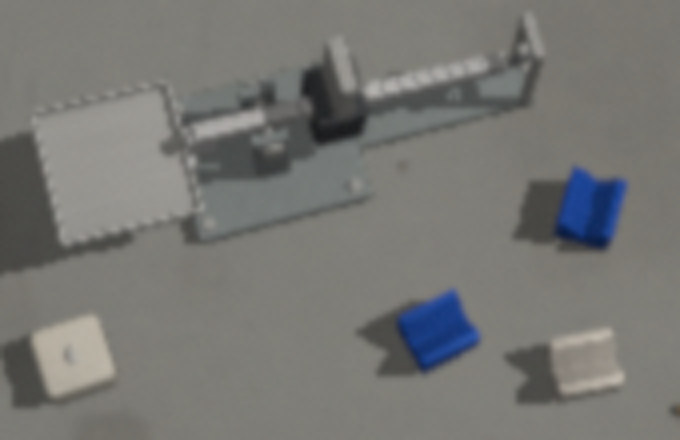

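View pics/c2.png

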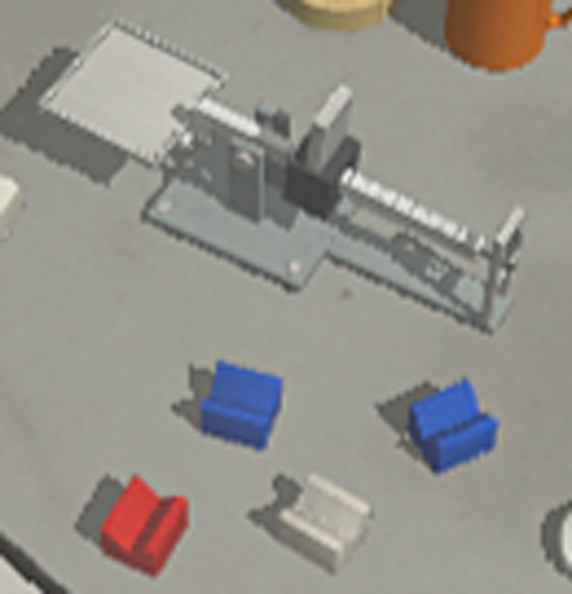

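Crops confirm the grey-white vee block at c1 (587,360), with its groove nearly along the beam (yaw about 8°). The pan is up on its stop. Next I'll grasp the block, lift it and weigh it on the wrist.

```bash
cat >> h.py <<'E'
def quat(deg,flip=False):
    a=np.radians(deg+(180 if flip else 0)); x=np.array([np.cos(a),np.sin(a),0]); y=np.array([0,0,-1.]); 
    q=R.from_matrix(np.stack([x,y,np.cross(x,y)],1)).as_quat(); return [q[3],*q[:3]]
YAW=12.5; a=np.radians(YAW); BX=np.array([np.cos(a),np.sin(a),0]); BY=np.array([-np.sin(a),np.cos(a),0])
PAN=np.array([584.7,134.9,0]); PIV=PAN-105*BY
def st(msg=""):
    s=bot.read_state(); print(msg,"t",round(s["clock"],2),"p",np.round(s["ee_pos"],1),"F",np.round(s["ft_force"],2),"w",round(s["grip_width"],1)); return s
E
python3 - <<'E'
from h import *
j0=np.array(bot.read_state()["joint_positions"])
fl=[]
for f in(0,1):
    js=[bot.ik(p,quat(d,f)) for p,d in(([433.5,-182.5,130],8),([584.7,134.9,170],YAW),(list((PIV-60*BY)[:2])+[150],YAW))]
    print([None if j is None else np.round(j,2) for j in js]); fl.append(js)
f=min((i for i in(0,1) if all(j is not None for j in fl[i])),key=lambda i:max(abs(j[5]) for j in fl[i])); print("flip",f)
open("h.py","a").write(f"F={f}\n")
q=quat(8,f)
bot.move_to([433.5,-182.5,110],q); st()
bot.servo_line([433.5,-182.5,24],speed=100); bot.dwell(.3); st("pre")
bot.move_gripper(38,40); st("grip")
bot.servo_line([433.5,-182.5,140],speed=120); bot.dwell(.5); st("lift")
c=cam("scene"); cv2.imwrite("pics/g.png",cv2.resize(c["image"][100:300,180:400],None,fx=2.5,fy=2.5))
E
```

```text
[array([-0.48,  0.27,  1.87, -0.  ,  1.01, -0.62]), array([ 0.17,  0.48,  1.46, -0.  ,  1.2 , -0.05]), array([-0.1 ,  0.55,  1.41, -0.  ,  1.18, -0.32])]
[array([-0.48,  0.27,  1.87, -0.  ,  1.01,  2.53]), None, None]
flip 0
 t 2.89 p [ 433.8 -182.1  110.1] F [-0.04  0.24 -0.56] w 85.5
pre t 4.2 p [ 433.6 -182.6   24.3] F [-0.07 -0.67 -1.17] w 85.5
grip t 4.69 p [ 433.5 -182.5   24.2] F [-2.16  1.21  4.5 ] w 39.1
lift t 6.31 p [ 433.5 -182.5  139.9] F [-0.4  -0.56 -3.61] w 39.2
```

View pics/g.png

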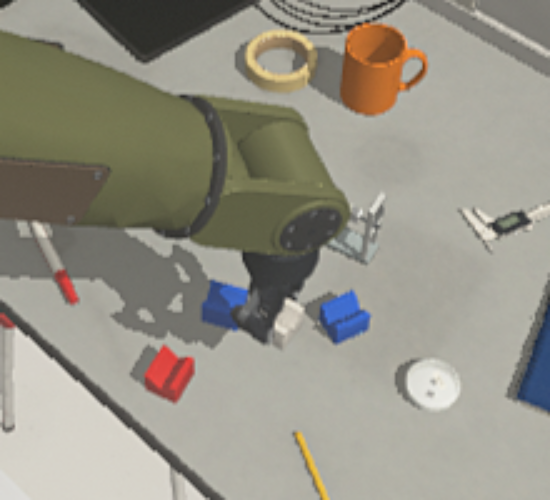

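The block is held, with about 3 N on the wrist. Next I'll carry it over the pan, lower it slowly and release.

```bash
python3 - <<'E'
from h import *
q=quat(YAW,F); P=lambda z:[PAN[0],PAN[1],z]
bot.move_to(P(190),q); st()
bot.servo_line(P(108),speed=100); bot.dwell(.3); st("above")
hit=bot.servo_line(P(74),speed=20,until_force=6); print(hit); st("down"); bot.dwell(.3); st()
bot.move_gripper(54); bot.dwell(.2); st("open")
bot.servo_line(P(150),speed=80)
bot.move_to(list((PAN-60*BX)[:2])+[330],q); 
s=st()
c=cam("top"); np.savez("top1.npz",**c); cv2.imwrite("pics/t1.png",cv2.resize(c["image"][110:260,150:350],None,fx=4,fy=4,interpolation=cv2.INTER_CUBIC))
E
```

```text
t 7.69 p [584.6 133.7 189.8] F [ 0.23 -0.04 -4.04] w 39.4
above t 8.96 p [584.8 134.9 108.3] F [-0.55 -0.42 -3.93] w 39.3
True
down t 10.35 p [584.9 134.8  77.2] F [-0.32  0.61  5.11] w 39.5
 t 10.65 p [584.9 134.8  77.2] F [-0.73  0.19  4.43] w 39.4
open t 11.14 p [584.4 134.5  76.3] F [-0.12 -0.33 -0.25] w 53.8
 t 12.99 p [526.1 121.9 328.1] F [-0.05  0.24 -0.44] w 54.1
```

View pics/t1.png

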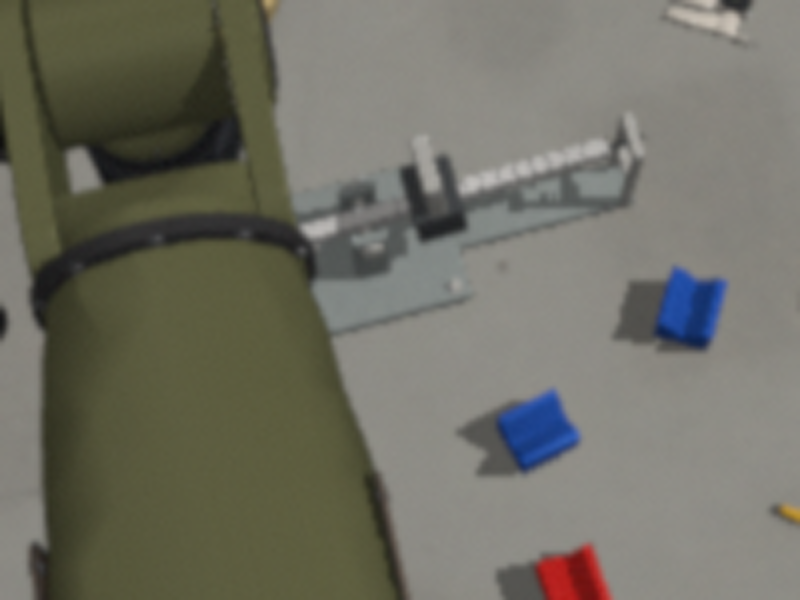

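```bash
cat >> h.py <<'E'
VIEW=[0.95,0.1,1.521,0,1.521,-0.067]
def local(P): d=P-PIV; return np.stack([d@BX,d@BY,d[...,2]+PIV[2]],-1)
def feat(c):
    L=local(cloud(c)).reshape(-1,3); L=L[np.isfinite(L[:,0])]; x,y,z=L.T
    pan=(abs(x)<44)&(abs(y-105)<44)&((abs(x)>27)|(abs(y-105)>30))&(z>42)&(z<82)
    out=(abs(x)<5)&(y<-120)&(y>-180)&(z>65)&(z<110)
    pl=(abs(x)<26)&(y<-20)&(y>-190)&(z>128)&(z<172)
    blk=(abs(x)<45)&(abs(y-105)<45)&(z>82)&(z<110) 
    r=[z[pan].mean(),z[out].mean(),y[pl].mean(),pan.sum(),out.sum()]
    return np.array(r)
def look(n=4,save=None):
    o={}
    for k in("top","scene"):
        cs=[cam(k) for _ in range(n)]; o[k]=np.mean([feat(c) for c in cs],0).round(2)
        if save: np.savez(f"{k}_{save}.npz",**cs[0])
    print(o["top"],o["scene"]); return o
E
python3 - <<'E'
from h import *
for k in("top","scene"): print("high",k,feat(dict(np.load(k+"0.npz"))).round(2))
bot.move_joints(VIEW); bot.dwell(.5); st()
look(4,"low")
A=[dict(np.load(f"{k}_low.npz"))["image"] for k in("top","scene")]
cv2.imwrite("pics/low.png",np.hstack([cv2.resize(A[0][125:225,165:325],(400,250),interpolation=3),cv2.resize(A[1][110:210,210:345],(400,296),interpolation=3)[:250]]))
E
```

```text
high top [ 70.11  76.77 -53.78 562.    68.  ]
high scene [ 67.71  74.29 -56.43 319.    44.  ]
 t 15.03 p [253.7 417.5 354.2] F [ 0.02  0.35 -0.3 ] w 54.1
[ 53.3  100.15 -44.06 500.5   78.75] [ 51.79  98.44 -46.97 229.    41.25]
```

View pics/low.png

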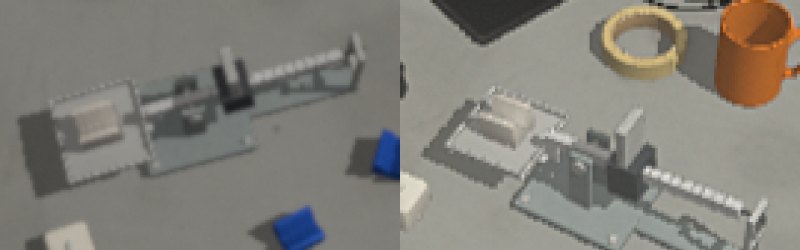

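The block sits upright and centred on the pan, and the pan is at its low stop. Halfway between the two stop readings gives the level reference. Now the first push.

```bash
cat >> h.py <<'E'
REF=dict(top=(61.7,88.46),scene=(59.75,86.36))
def tilt(o):
    r={k:(round((o[k][0]-REF[k][0])/105,4),round(-(o[k][1]-REF[k][1])/146,4)) for k in o}; print("tilt pan/outer",r); return np.mean(list(r.values()))
def B(y,z): p=PIV+y*BY; return [p[0],p[1],z]
def push(y0,y1,z=137,v=40):
    q=quat(YAW,F); sg=np.sign(y0-y1)
    bot.move_to(B(y0,200),q); bot.servo_line(B(y0,z),speed=150)
    bot.servo_line(B(y1,z),speed=v); st("push end"); 
    bot.servo_line(B(y1+sg*14,z),speed=60); bot.servo_line(B(y1+sg*14,210),speed=200)
    bot.move_joints(VIEW); bot.dwell(.5); st("view")
    o=look(4,"now"); t=tilt(o); print("TILT",t.round(4)); return t
E
python3 - <<'E'
from h import *
bot.move_gripper(0,30)
push(-14,-75)
E
```

```text
push end t 20.24 p [623.6 -40.8 137.1] F [ 1.44  2.26 -1.84] w 0.0
view t 23.77 p [253.6 417.5 354.2] F [-0.93 -0.5   0.46] w -0.0
[ 54.64  98.   -88.63 500.25  79.5 ] [ 53.09  96.71 -91.85 231.25  42.  ]
tilt pan/outer {'top': (np.float64(-0.0672), np.float64(-0.0653)), 'scene': (np.float64(-0.0634), np.float64(-0.0709))}
TILT -0.0667
```

```bash
python3 - <<'E'
from h import *
push(-60,-89.3)
E
```

```text
push end t 27.76 p [626.8 -55.  137.2] F [-0.62 -0.65  0.87] w 0.0
view t 31.33 p [253.6 417.5 354.2] F [ 0.15  0.05 -0.47] w 0.2
[  61.3    89.8  -106.92  510.5    70.25] [  59.44   88.06 -109.8   243.75   49.75]
tilt pan/outer {'top': (np.float64(-0.0038), np.float64(-0.0092)), 'scene': (np.float64(-0.003), np.float64(-0.0116))}
TILT -0.0069
```

The outer reading now catches the saddle, so I'll re-evaluate on narrower windows using the saved frames, and view the pointer.

```bash
python3 - <<'E'
from h import *
def f2(c):
    L=local(cloud(c)).reshape(-1,3); L=L[np.isfinite(L[:,0])]; x,y,z=L.T
    out=[]
    for (a,b,hw) in((-180,-137,5),(-175,-140,8)):
        o=(abs(x)<hw)&(y>a)&(y<b)&(z>65)&(z<112); out+=[np.median(z[o])]
    for g in(60,80,140):pass
    p=(abs(x)<44)&(abs(y-105)<44)&((abs(x)>30))&(z>42)&(z<82); out+=[np.median(z[p])]
    p=(abs(x)<40)&(y>140)&(y<149)&(z>42)&(z<82); out+=[np.median(z[p])]
    return np.array(out)
for k in("top","scene"):
    h,l,n=[f2(dict(np.load(f))) for f in(k+"0.npz",k+"_low.npz",k+"_now.npz")]
    print(k,h.round(1),l.round(1),n.round(1),"tilt",(.08*(2*n-h-l)/(h-l)).round(4))
t=dict(np.load("top_now.npz"))["image"];s=dict(np.load("scene_now.npz"))["image"]
cv2.imwrite("pics/p.png",np.hstack([cv2.resize(t[130:165,290:320],(420,490),interpolation=3),cv2.resize(s[165:205,310:340],(368,490),interpolation=3)]))
E
```

```text
top [76.1 75.4 70.2 73.2] [101.1 100.8  53.1  50. ] [89.3 88.7 61.3 60.9] tilt [-0.0041 -0.0037 -0.0034 -0.0048]
scene [74.  73.5 67.3 70.8] [99.9 98.6 52.2 47.7] [86.6 85.7 59.1 59.1] tilt [ 0.0026  0.0022 -0.0067 -0.0009]
```

View pics/p.png

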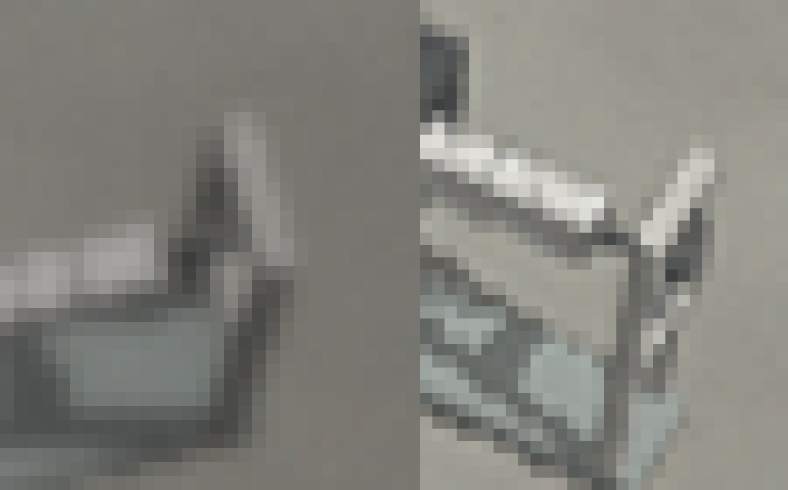

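The estimates average about -0.003 rad, which is roughly 0.6 mm short. The pushes have been repeatable, so I'll make one fine push and average more frames.

```bash
cat >> h.py <<'E'
def f2(c):
    L=local(cloud(c)).reshape(-1,3); L=L[np.isfinite(L[:,0])]; x,y,z=L.T; out=[]
    for m in((abs(x)<5)&(y>-180)&(y<-137)&(z>65)&(z<112),(abs(x)<44)&(abs(y-105)<44)&((abs(x)>30))&(z>42)&(z<82),(abs(x)<40)&(y>140)&(y<149)&(z>42)&(z<82)): out+=[np.median(z[m])]
    return np.array(out)
def fine(n=8):
    for k in("top","scene"):
        h,l=[f2(dict(np.load(f))) for f in(k+"0.npz",k+"_low.npz")]
        m=np.mean([f2(cam(k)) for _ in range(n)],0); print("fine",k,(.08*(2*m-h-l)/(h-l)).round(4))
E
python3 - <<'E'
from h import *
push(-74,-89.9,v=25); fine()
s=[dict(np.load(f"{k}_now.npz"))["image"] for k in("top","scene")]
cv2.imwrite("pics/end.png",np.hstack([cv2.resize(x,(400,300),interpolation=3) for x in s]))
E
```

```text
push end t 35.26 p [626.9 -55.3 136.9] F [-0.51  0.88 -1.44] w 0.1
view t 38.83 p [253.6 417.5 354.2] F [-0.97 -0.56 -0.45] w -0.0
[  61.32   89.91 -107.    513.     71.5 ] [  59.4    88.59 -109.89  237.     49.25]
tilt pan/outer {'top': (np.float64(-0.0036), np.float64(-0.0099)), 'scene': (np.float64(-0.0033), np.float64(-0.0153))}
TILT -0.008
fine top [-0.0079 -0.0028 -0.0029]
fine scene [ 0.001  -0.0053 -0.0021]
```

View pics/end.png

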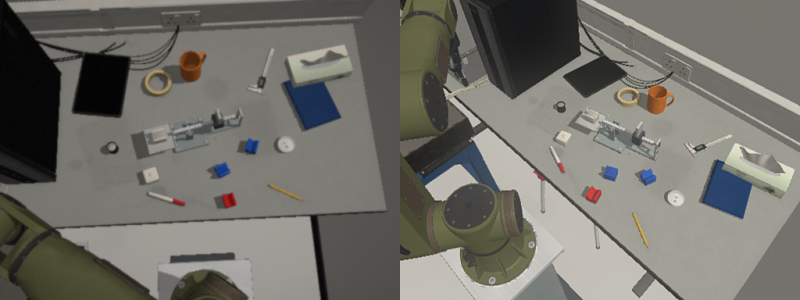

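The poise did not move on that push, which ended just at contact. Tilt is still about -0.003. One more push, 0.9 mm further.

```bash
python3 - <<'E'
from h import *
push(-76,-90.8,v=30); fine(6)
E
```

```text
push end t 43.42 p [627.1 -56.4 137. ] F [ 0.1  -0.15  0.84] w -0.1
view t 47.0 p [253.6 417.5 354.2] F [ 0.25  0.66 -0.11] w -0.2
[  61.4    89.8  -107.12  510.75   74.  ] [  59.38   88.98 -109.98  235.75   48.75]
tilt pan/outer {'top': (np.float64(-0.0029), np.float64(-0.0092)), 'scene': (np.float64(-0.0035), np.float64(-0.0179))}
TILT -0.0084
fine top [-0.0049 -0.0022 -0.0026]
fine scene [-0.0003 -0.0036 -0.0006]
```

```bash
python3 - <<'E'
from h import *
push(-77,-91.4,v=30); fine(4); st()
E
```

```text
push end t 51.38 p [627.2 -57.  137. ] F [0.25 0.77 0.11] w 0.1
view t 54.96 p [253.7 417.5 354.2] F [-0.44 -0.33  0.13] w -0.1
[  61.54   90.28 -107.53  511.     67.5 ] [  59.57   87.82 -110.35  243.25   52.25]
tilt pan/outer {'top': (np.float64(-0.0015), np.float64(-0.0125)), 'scene': (np.float64(-0.0017), np.float64(-0.01))}
TILT -0.0064
fine top [-0.0045 -0.0015 -0.0005]
fine scene [ 0.0044 -0.0021 -0.    ]
 t 55.76 p [253.6 417.5 354.2] F [ 0.37  0.75 -0.96] w -0.1
```

Tilt is now about -0.001 rad, level within my measuring error, and the arm is clear of everything. I'm handing in.

```bash
python3 -c "
from rig import bot
bot.finish_job()"
```

```text
the job is handed in; nothing more can be done
```

I set the grey vee block upright in the middle of the pan and released it. Four light pushes with the closed fingertips on the plate's inner face then brought the beam level. I handed in at about 56 s with the arm well clear of the balance.

- **Level:** the pan's height, compared with its readings at the two stops, gave a final resting tilt of about -0.001 to -0.002 rad. The narrowed outer-beam readings disagreed in sign (-0.0045 in one camera, +0.0044 in the other) but average to about zero.
- **Checks that disagreed:** the first outer-beam reading showed about -0.010 to -0.0125 rad at the end. I discounted it because its window had started to include the counterpoise saddle. I could not read the pointer against the index marks at this resolution.
- **Pushes:** the second-to-last pushes did little: the third did not move the counterpoise and the fourth moved it only slightly, so the last one was a fifth, 0.6 mm further.
- **Other things on the bench:** the picture after the third push showed the adapter, loupe, petri dish and look-alike blocks in their original places. I did not view another picture after the last two pushes.

Correction to the count above: there were five pushes in all, not four.

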